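# Seat the index key in the hidden notch of a covered rail

### The arm

A 6-joint arm with a two-finger parallel gripper is mounted at the origin on a cart in front of the work surface, level with it; the furniture and walls round the work are solid. World frame = base frame: x ahead of the robot, y to its left, z up, the work surface at z = 0. Lengths are in m, angles in rad, forces in N, time in s.
With the tool pointing down it reaches from about 0.275 to 0.825 m from the base axis. Payload 4.9 kg.
Tool frame: the origin (TCP) lies at the very end of the fingers, on their centre line; the grasp point (between the pads) lies behind it (arm.hold_point_z is the z of the grasp point in the tool frame, in m); z points along the fingers, y is the line along which they close (so a half turn about z gives the same grasp; the last joint's range is limited). The gripper opens to 85 mm and grips with 20 to 120 N. Pads are 22 mm wide; open, the fingers measure 114 mm over their backs; the gripper's body (76 mm by 85 mm) begins 54 mm behind the grasp point. The pads swing forward as they close: fully open they stand 13 mm farther back than shut.
Start: joints at [-1.351, 0.326, -0.193, 1.052, 0, 1.437], TCP at [0.191, -0.516, 0.231] pointing down, gripper open.
Joint ranges: [-2.65, 2.65], [-0.97, 1.79], [-1.3, 1.35], [-1.93, 2.1], [-1.47, 1.37], [-3.14, 3.14]. Speed limits (rad/s): [2.57, 2.57, 3.14, 3.14, 3.14, 3.14].

### API

Orientations are given as a rotation vector (axis times angle).
In Python, from cell import arm gives the robot as it stands. The module is installed in compiled form; this text tells all that it offers.
- The arm moves only by the tool apply_moves, never from a script. Its argument "commands" is a list that holds one entry, the list of rows, each a list of 7 numbers: the finger opening in cm, from 0 to 8.54, then the shift along the tool's x, y, z in cm, then the turn, a rotation vector about the tool's x, y, z in degrees. A call has 1 to 5 rows; each row shifts and turns the commanded pose from where the row before left it, along the tool's axes as they then stand; what a row does not reach is not made up. A row lasts 1/10 s, in which the tool goes at most 50 mm and 8.59 degrees, less where a joint would pass 70% of its speed; a pose out of reach is approached as far as the arm can. A call with a gripper value outside its range is refused whole. The fingers move at their own pace and stop on an object; "grip_force" is the grip in N (left out, the last holds). Time passes only in rows, so rows that do not move let the fingers close. It gives the time, the measured TCP pose, the force, the opening and the grip force at its end, in the units of the state.
- arm.observe(): the state, without advancing time (a new reading comes with each control period).
- arm.read_camera(name): name is "side" or "top"; returns (picture, depth): 384x512x3 uint8, red, green, blue; 384x512 float32, m along the optical axis (not along the pixel's ray), 0 where there is no reading.
- arm.camera_params(name): a dict with "fx", "fy", "cx", "cy" (pixels), "T" (4x4, takes a point from camera to world coordinates). Camera axes: x right, y down, z forward; pixel columns grow to the right and rows downward; lengths in m; the calibration is good to about 2 mm. A picture is of the moment at which its call begins. camera_params takes no time and is no camera call.
- arm.hand_in(): hands the job in; it is judged then, once.
The state is a dict: "t": time; "joint_positions": joint angles; "joint_vel": joint speeds; "joint_efforts": joint torques, N m; "position": TCP position; "ee_rot": TCP orientation; "contact_force": force on the tool from outside, world axes, zero at the start; "wrist_torque": the same for the moment, N m; "gripper_width": finger opening in m; "grasp_force": force on a finger pad.
Only numpy, scipy, OpenCV 4.12 (cv2) and the standard library are available. Lean on these libraries where they do the work, as an engineer would, in place of code of your own. Each camera call takes 0.05 s, during which the arm holds its last target. There are 200 camera calls.

### The job

Set the index rail: take the spring-footed key from its stand, lower its foot into the open entry mouth of the covered rail, and drag it along the slot with light downward pressure until it drops into the notch hidden under the bristle seal. Stop there at once, without levering the key over, push it gently to the bottom of the notch and leave it standing upright on its own. Never load the key against the rail with more than about 20 N, and leave the jar, the dish and the beaker alone.

Things in the scene. Friction and masses are not known exactly. Their poses are not given: they have to be found in the camera images.
- rail: Fixed aluminium index rail, 290 mm long in its y, 60 mm wide (72 at the 6 mm thick foot flange), 40 mm high. Origin: centre of the underside, z up. A slot open to the top runs along its y at x = 0. Inside lies a flat steel track at height 18 mm with one square-edged notch, 26 mm long in y, 12 mm deep (floor at height 6 mm). Its centre is anywhere from y = +35 to -45 mm, out of sight.
- mouth (a point): Centre of the rail's entry mouth, level with the rail's top (rail frame y = +102 mm, z = 40 mm): an opening 22 mm wide in x, from y = +84 to +120 mm, with the track visible 22 mm below. From y = +84 to +70 mm it tapers to the narrow slot.
- slot (a point): Middle of the rail's narrow slot at the rail's top (rail frame y = -20 mm, z = 40 mm). The slot is 13 mm wide and runs from y = +70 to its closed end at y = -110 mm. A black bristle seal hides what is inside; it yields without resistance.
- key: Loose index key, about 120 g, standing in the stand. Origin: centre of the foot's underside when extended; z up the key. Its steel foot blade, 9 mm in x and 20 mm in y, fills z = 0 to 48 mm, handle above. The foot is sprung: it slides up into the handle by at most 12 mm, with 2 N preload plus 0.4 N per mm, then is rigid. The preload carries the handle: a released key stands extended.
- handle (a point): Centre of the key's black handle, 72 mm above the key's origin. The handle is 16 mm in x (grip it across this), 36 mm in y and 48 mm tall, with a steel trim 18 x 38 mm on its lowest 4 mm. In the rail the key's y lies along the rail's y, either way round.
- stand: Fixed grey block 70 x 70 x 30 mm; origin at the centre of its underside, z up. A pocket 24 mm deep at its centre (floor at height 6 mm), 11.5 mm in x and 22.5 mm in y, holds the key's foot; the key must be lifted straight out.
- jar: Bystander: specimen jar with a screw cap, about 46 mm across and 52 mm high, origin at the centre of its underside. Leave alone.
- dish: Bystander: flat petri dish 91 mm across, 15 mm high, origin at the centre of its underside. Leave alone.
- beaker: Bystander: small glass beaker 46 mm across, 58 mm high, origin at the centre of its underside. Leave alone.
Things that resemble listed ones, but are neither listed nor needed, are in the scene too. What is shaped like the key but blue is not meant.

How it is judged:
On the way:
1. the key's foot stands down inside the entry mouth, on the track (z of key in the frame of rail between 0 and 0.024 m and y of key in the frame of rail between 0.068 and 0.118 m and x of key in the frame of rail between -0.011 and 0.011 m and angle between key's own z axis and vertical below 0.25 rad), for 0.1 s.
At the end, for the whole second after the job is handed in: The released key stands at rest in the rail's narrow slot, upright within 0.25 rad, with its foot at the bottom of the notch: its origin is between 2 and 10.5 mm above the rail's underside (the notch floor is at 6 mm, the track at 18 mm) and within 8 mm of the slot's centre line (z of key in the frame of rail between 0.002 and 0.0105 m and y of key in the frame of rail between -0.065 and 0.055 m and x of key in the frame of rail between -0.008 and 0.008 m and angle between key's own z axis and vertical below 0.25 rad and linear speed of key below 0.02 m/s and contact force between the fingers and key below 0.05 N); the robot touches nothing.
It fails at once if the key is loaded against the rail with more than 25 N (contact force between key and rail above 25 N).
It fails at once if the jar, dish or beaker is moved by more than 15 mm (distance of any of jar, dish, beaker from where it was at the start of the episode above 0.015 m).
It fails at once if the key is levered over by more than 0.35 rad while its foot is in the rail (angle between key's own z axis and vertical above 0.35 rad and z of key in the frame of rail below 0.035 m and x of key in the frame of rail between -0.02 and 0.02 m and y of key in the frame of rail between -0.12 and 0.12 m).
It also fails if it takes over 51 s, if anything falls off the work surface, if the arm or the gripper's body presses on something with over 40 N, if the wrist force passes 120 N, or if a joint passes its speed limit or range.

## Working session

There is one attempt and no reset: what is moved stays moved. The work goes in short steps, Python scripts to look and compute and a tool call to move; the robot and the scene stay as the last step left them, time stands still between calls to the robot, and variables do not carry over. Pictures are saved under pics/ and viewed, at most 10 in all, crops included, and the job is handed in when it is done.

Besides the shell and the picture viewer there is one more tool, called after "Call:" in YAML: its name, and indented under it one key for each argument. apply_moves: Moves the arm, as the interface text tells. Its arguments: {"type":"object","properties":{"commands":{"type":"array","items":{"type":"array","items":{"type":"array","items":{"type":"number"}}}},"grip_force":{"type":"number"}},"required":["commands"]}

```bash
mkdir -p pics; cat > h.py <<'E'
import numpy as np, cv2
from cell import arm
def snap(n,tag):
    p,d=arm.read_camera(n); cv2.imwrite(f'pics/{tag}.png',p[:,:,::-1]); np.savez(f'pics/{tag}.npz',p=p,d=d); return p,d
def cloud(n,d):
    c=arm.camera_params(n); v,u=np.mgrid[:d.shape[0],:d.shape[1]]
    P=np.stack([(u-c['cx'])/c['fx']*d,(v-c['cy'])/c['fy']*d,d],-1)
    return P@c['T'][:3,:3].T+c['T'][:3,3]
E
python3 - <<'E'
from h import *
for n in('top','side'):
    snap(n,n+'0'); c=arm.camera_params(n); print(n,c['fx'],c['fy'],c['cx'],c['cy'],np.round(c['T'],3).tolist())
s=arm.observe(); print(s, arm.hold_point_z)
E
```

```text
top 498.33256232390835 498.33256232390835 258.7117917194925 191.42053087502376 [[0.005, -0.984, 0.177, 0.335], [-1.0, -0.006, -0.004, -0.009], [0.005, -0.177, -0.984, 1.301], [0.0, 0.0, 0.0, 1.0]]
side 385.32810773484175 385.32810773484175 256.43019540423137 195.97799865130636 [[-0.997, -0.025, 0.069, 0.481], [-0.071, 0.555, -0.829, 0.756], [-0.018, -0.832, -0.555, 0.579], [0.0, 0.0, 0.0, 1.0]]
{'t': 0.1, 'joint_positions': array([-1.35120303e+00,  3.26877709e-01, -1.93483555e-01,  1.05200661e+00,
        2.14849739e-06,  1.43659281e+00]), 'joint_vel': array([-0.00039596, -0.00055894,  0.0043356 , -0.00044294, -0.00042753,
       -0.00076665]), 'joint_efforts': array([ 7.69850958e-04, -4.44239509e+01,  2.63038069e+01,  7.81796349e-03,
       -1.14734366e-04, -9.20017129e-06]), 'position': array([ 0.19044846, -0.51541573,  0.23057594]), 'ee_rot': array([-3.09102000e+00, -5.52572465e-01,  1.01941045e-04]), 'contact_force': array([-0.05847319,  0.86282371,  0.7944854 ]), 'wrist_torque': array([-0.01135421,  0.02149668, -0.00581268]), 'grasp_force': 0.0, 'gripper_width': 0.08570844613572103} -0.0187
```

View pics/top0.png

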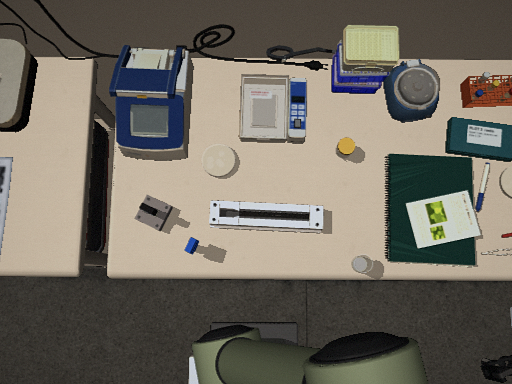

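View pics/side0.png

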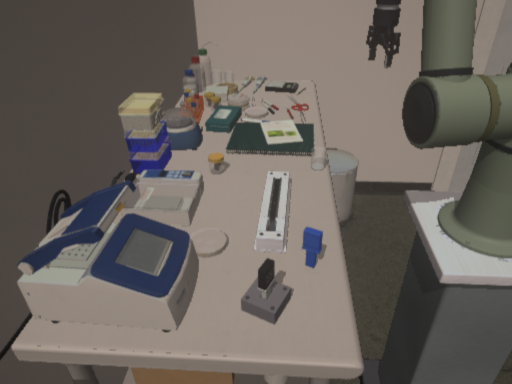

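Top view: the rail spans px (210–323, 200–230) with its mouth at the left (+y) end, about (228, 212). The stand and black key are at (152, 211), and the blue decoy is at (191, 245). Side view: the key is at (266, 275), the stand at (266, 297) and the mouth at (267, 232). Next I measure these.

```bash
python3 - <<'E'
from h import *
for n in('top','side'):
    f=np.load(f'pics/{n}0.npz');p=f['p'].astype(int);d=f['d'];W=cloud(n,d)
    bx={'top':dict(rail=(200,190,335,240),stand=(130,185,180,235)),'side':dict(rail=(245,165,300,255),stand=(235,250,300,325))}[n]
    def reg(b): 
        m=np.zeros(d.shape,bool); m[b[1]:b[3],b[0]:b[2]]=1; return m&(d>0)
    def rect(name,m):
        q=W[m]; 
        if len(q)<5: print(n,name,'few',len(q));return
        r=cv2.minAreaRect((q[:,:2]*1000).astype(np.float32)); print(n,name,len(q),'c',np.round(r[0],1),'sz',np.round(r[1],1),'ang',round(r[2],2),'med',np.round(np.median(q,0)*1000,1))
    r=reg(bx['rail']);z=W[...,2]
    rect('rail top',r&(z>.035)&(z<.046))
    rect('rail all',r&(z>.004)&(z<.046))
    dark=p.max(-1)<60
    rect('dark',r&dark&(z>.012)&(z<.05))
    mi=r&(z<.030)&(z>.010)
    rect('mid z',mi)
    s=reg(bx['stand'])
    rect('stand top',s&(z>.025)&(z<.036))
    rect('handle top',s&(z>.096)&(z<.11))
    rect('handle',s&(z>.06)&(z<.11))
    print('hz',np.histogram(z[s],bins=np.arange(-.01,.12,.01))[0])
im=[]
for n,b in(('top',(130,180,340,245)),('side',(230,165,310,325))):
    p=np.load(f'pics/{n}0.npz')['p'];im.append(cv2.resize(p[b[1]:b[3],b[0]:b[2],::-1],None,fx=3.6,fy=3.6,interpolation=2))
cv2.imwrite('pics/c1.png',im[0]);
E
```

```text
top rail top 2370 c [503.1 -32.1] sz [288.9  61. ] ang 87.56 med [501.7 -40.7  40.2]
top rail all 3301 c [507.7 -36.8] sz [129.7 352.6] ang 0.32 med [500.  -33.   38.9]
top dark 505 c [497.6 -37.1] sz [277.1  50.6] ang 87.53 med [504.1 -38.3  37.8]
top mid z 286 c [511.7 -33.3] sz [285.5  89.4] ang 87.75 med [501.5  49.5  18.5]
top stand top 598 c [508.8 258.9] sz [71.8 70.1] ang 65.05 med [503.4 255.4  30.3]
top handle top 96 c [508.4 259. ] sz [35.3 15.2] ang 63.68 med [508.5 259.  101.6]
top handle 132 c [508.2 258.4] sz [37.1 16.5] ang 66.71 med [506.3 254.6 100.7]
hz [798 906  23 288 336   0   8  13   7  10  28  74]
side rail top 1584 c [502.7 -32.2] sz [292.2  60.2] ang 87.49 med [502.7 -11.7  40.8]
side rail all 2241 c [509.1 -82.8] sz [394.2 135.1] ang 88.95 med [501.6  18.5  40.1]
side dark 153 c [502.5 -46. ] sz [167.9  10.7] ang 87.63 med [502.5 -42.2  38.4]
side mid z 314 c [503.2 -12.3] sz [253.7  59.4] ang 87.55 med [506.1 109.6  19.1]
side stand top 964 c [508.4 259.3] sz [72.2 71.3] ang 65.45 med [502.9 268.3  30.5]
side handle top 165 c [508.1 259.3] sz [35.9 16.1] ang 64.92 med [508.3 262.  101.9]
side handle 400 c [508.2 259.8] sz [37.3 16.4] ang 64.56 med [507.7 268.8  90.7]
hz [ 784 2369  180  426  641   15   46   62   65   68   72  133]
```

View pics/c1.png

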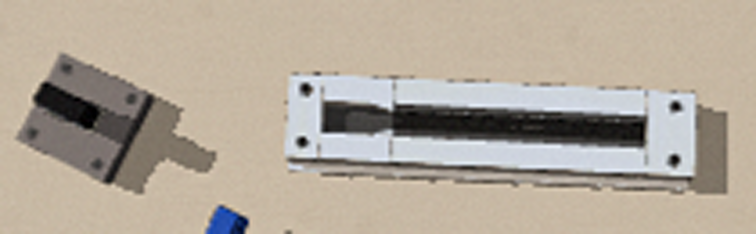

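The two views agree within 1 mm:
- **Key:** handle top at (508.3, 259.2, 102), long axis 65° from world x.
- **Rail:** centre at (502.9, −32.2), top at 40, y axis 87.5° from world x.
- **Sizes:** all match the text.

The mouth should be on the +y end, as the picture shows. I'm moving over the key now.

Call:
apply_moves:
  commands:
    - [[8.5,3.15,-3.42,0,0,0,0],[8.5,3.15,-3.42,0,0,0,0],[8.5,3.15,-3.42,0,0,0,0],[8.5,3.15,-3.42,0,0,0,0],[8.5,3.15,-3.42,0,0,0,0]]
  grip_force: 40

```text
t: 0.6
position: [0.2792, -0.299, 0.231]
ee_rot: [-3.092, -0.552, -0.0]
contact_force: [1.2, 0.3, -0.0]
gripper_width: 0.0853
grasp_force: 0.0
```

Call:
apply_moves:
  commands:
    - [[8.5,3.15,-3.42,0,0,0,0],[8.5,3.15,-3.42,0,0,0,0],[8.5,3.15,-3.42,0,0,0,0],[8.5,3.15,-3.42,0,0,0,0],[8.5,3.15,-3.42,0,0,0,0]]

```text
t: 1.1
position: [0.3677, -0.0841, 0.2313]
ee_rot: [3.093, 0.552, 0.0]
contact_force: [1.1, -0.4, -0.9]
gripper_width: 0.0852
grasp_force: 0.0
```

Call:
apply_moves:
  commands:
    - [[8.5,3.15,-3.42,0,0,0,0],[8.5,3.15,-3.42,0,0,0,0],[8.5,3.15,-3.42,0,0,0,0],[8.5,3.15,-3.42,0,0,0,0],[8.5,3.15,-3.42,0,0,0,0]]

```text
t: 1.6
position: [0.4562, 0.131, 0.2311]
ee_rot: [3.092, 0.554, -0.0]
contact_force: [1.5, -0.7, -0.2]
gripper_width: 0.085
grasp_force: 0.0
```

Call:
apply_moves:
  commands:
    - [[8.5,3.15,-3.42,0,0,0,0],[8.5,3.15,-3.42,0,0,0,0],[8.5,3.15,-3.42,0,0,0,0],[8.5,0,0,0,0,0,-8],[8.5,0,0,0,0,0,-8]]

```text
t: 2.1
position: [0.5089, 0.2594, 0.2301]
ee_rot: [2.981, 0.99, -0.003]
contact_force: [-0.3, -0.5, 0.7]
gripper_width: 0.0849
grasp_force: 0.0
```

Call:
apply_moves:
  commands:
    - [[8.5,0,0,0,0,0,-8],[8.5,0,0,0,0,0,-8],[8.5,0,0,0,0,0,-8],[8.5,0,0,0,0,0,-4.7],[8.5,0,0,0,0,0,0]]

```text
t: 2.6
position: [0.5089, 0.2579, 0.2308]
ee_rot: [-2.65, -1.687, 0.002]
contact_force: [0.2, -0.2, 0.5]
gripper_width: 0.0847
grasp_force: 0.0
```

```bash
cat >> h.py <<'E'
from scipy.spatial.transform import Rotation as R
def go(xyz,yaw):
    "remaining: shift (cm, tool axes) and turn (deg, tool axes) to reach TCP xyz, tool down with tool x at yaw"
    s=arm.observe(); A=R.from_rotvec(s['ee_rot']); B=R.from_euler('z',yaw,degrees=True)*R.from_euler('x',180,degrees=True)
    print('t',s['t'],'pos',s['position'].round(4),'F',s['contact_force'].round(2),'w',s['gripper_width'],'gf',s['grasp_force'])
    print('shift cm',(A.inv().apply(np.array(xyz)-s['position'])*100).round(2),'turn',(A.inv()*B).as_rotvec(True).round(2))
E
python3 -c "
from h import *
go([.5083,.2592,.065],65)"
```

```text
t 2.6 pos [0.5089 0.2579 0.2308] F [ 0.24 -0.18  0.51] w 0.08467541847579672 gf 0.0
shift cm [ 0.11 -0.09 16.58] turn [-0.04  0.04 -0.04]
```

Call:
apply_moves:
  commands:
    - [[8.5,0.11,-0.09,4.2,0,0,0],[8.5,0,0,4.2,0,0,0],[8.5,0,0,4.2,0,0,0],[8.5,0,0,4.0,0,0,0],[4,0,0,0,0,0,0]]

```text
t: 3.1
position: [0.5041, 0.2576, 0.06]
ee_rot: [-2.649, -1.684, 0.017]
contact_force: [-1.0, -0.1, 0.2]
gripper_width: 0.0727
grasp_force: 0.0
```

```bash
python3 -c "
from h import *
go([.5083,.2592,.065],65)"
```

```text
t 3.1 pos [0.5041 0.2576 0.06  ] F [-1.03 -0.07  0.17] w 0.07269218161681447 gf 0.0
shift cm [ 0.32  0.3  -0.5 ] turn [-0.44  0.44 -0.13]
```

Call:
apply_moves:
  commands:
    - [[4,0,0,0,0,0,0],[4,0,0,0,0,0,0]]

```text
t: 3.3
position: [0.5105, 0.26, 0.0675]
ee_rot: [2.65, 1.686, 0.005]
contact_force: [1.0, 0.6, 0.7]
gripper_width: 0.0435
grasp_force: 0.0
```

```bash
python3 -c "
from h import *
go([.5083,.2592,.065],65)"
```

```text
t 3.3 pos [0.5105 0.26   0.0675] F [1.   0.56 0.7 ] w 0.04346501750459746 gf 0.0
shift cm [-0.17 -0.17  0.25] turn [ 0.14 -0.14 -0.06]
```

Still ringing a little; one more settle and then close.

Call:
apply_moves:
  commands:
    - [[3,0,0,0,0,0,0],[3,0,0,0,0,0,0],[3,0,0,0,0,0,0]]

```text
t: 3.6
position: [0.5095, 0.2596, 0.0665]
ee_rot: [2.65, 1.687, 0.003]
contact_force: [0.1, -0.7, -0.6]
gripper_width: 0.03
grasp_force: 0.0
```

```bash
python3 -c "
from h import *
go([.5083,.2592,.065],65)"
```

```text
t 3.6 pos [0.5095 0.2596 0.0665] F [ 0.15 -0.68 -0.56] w 0.030025758424824234 gf 0.0
shift cm [-0.09 -0.09  0.15] turn [ 0.08 -0.08 -0.03]
```

Call:
apply_moves:
  commands:
    - [[3,-0.07,-0.08,0.1,0,0,0],[2.4,0,0,0,0,0,0],[1,0,0,0,0,0,0],[1,0,0,0,0,0,0],[1,0,0,0,0,0,0]]

```text
t: 4.1
position: [0.5076, 0.259, 0.0642]
ee_rot: [-2.65, -1.687, 0.001]
contact_force: [-1.1, 0.7, 0.1]
gripper_width: 0.0154
grasp_force: 44.1
```

Call:
apply_moves:
  commands:
    - [[1,0,0,0,0,0,0],[1,0,0,0,0,0,0]]

```text
t: 4.3
position: [0.5076, 0.259, 0.0642]
ee_rot: [-2.65, -1.687, 0.0]
contact_force: [-1.0, -0.2, 0.8]
gripper_width: 0.0155
grasp_force: 44.1
```

```bash
python3 -c "
from h import *
go([.5083,.2592,.065],65)"
```

```text
t 4.3 pos [0.5076 0.259  0.0642] F [-1.   -0.19  0.77] w 0.01554163677348761 gf 44.07894194126129
shift cm [ 0.04  0.05 -0.08] turn [-0.02  0.01 -0.03]
```

Call:
apply_moves:
  commands:
    - [[1,0,0,-0.6,0,0,0],[1,0,0,-1.2,0,0,0],[1,0,0,-1.6,0,0,0],[1,0,0,-1.8,0,0,0],[1,0,0,-1.4,0,0,0]]

```text
t: 4.8
position: [0.5084, 0.2592, 0.1323]
ee_rot: [2.65, 1.687, 0.003]
contact_force: [0.5, -0.0, -0.3]
gripper_width: 0.0157
grasp_force: 43.8
```

Call:
apply_moves:
  commands:
    - [[1,0,0,0,0,0,0],[1,-2,0.95,0,0,0,0],[1,-3,1.4,0,0,0,0],[1,-3,1.4,0,0,0,0],[1,-3,1.4,0,0,0,0]]

```text
t: 5.3
position: [0.5075, 0.1365, 0.13]
ee_rot: [-2.649, -1.688, 0.001]
contact_force: [0.5, 0.1, -0.5]
gripper_width: 0.0152
grasp_force: 43.8
```

Call:
apply_moves:
  commands:
    - [[1,-3,1.4,0,0,0,0],[1,-2,0.9,0,0,0,-5],[1,-1.1,0.55,0,0,0,-6],[1,0,0,0,0,0,-6],[1,0,0,0,0,0,-5.5]]

```text
t: 5.8
position: [0.5088, 0.0696, 0.13]
ee_rot: [-2.267, -2.175, 0.0]
contact_force: [0.4, 0.4, -1.8]
gripper_width: 0.0153
grasp_force: 43.8
```

Call:
apply_moves:
  commands:
    - [[1,0,0,0,0,0,0],[1,0,0,0,0,0,0],[1,0,0,0,0,0,0]]

```text
t: 6.1
position: [0.5089, 0.0705, 0.1301]
ee_rot: [-2.271, -2.171, 0.0]
contact_force: [-0.7, -0.1, -1.4]
gripper_width: 0.0155
grasp_force: 43.8
```

```bash
python3 -c "
from h import *
go([.5073,.0697,.13],87.53)
for n in('top','side'): snap(n,n+'1')
p=np.load('pics/top1.npz')['p'][150:280,160:340,::-1];q=np.load('pics/side1.npz')['p'][120:310,200:340,::-1]
a=cv2.resize(p,None,fx=2.2,fy=2.2);b=cv2.resize(q,None,fx=2.8,fy=2.8)
o=np.zeros((540,800,3),np.uint8);o[:a.shape[0],:a.shape[1]]=a;o[:b.shape[0],400:400+b.shape[1]]=b[:540]
cv2.imwrite('pics/c2.png',o)
W=cloud('side',np.load('pics/side1.npz')['d']);z=W[...,2]
p=np.load('pics/side1.npz')['p'].astype(int)
m=(abs(W[...,0]-.507)<.02)&(abs(W[...,1]-.07)<.04)&(z>.05)&(z<.125);q=W[m]
for a in np.arange(.05,.125,.008):
    k=q[(q[:,2]>a)&(q[:,2]<a+.008)]
    if len(k): print(round(a,3),len(k),(k.min(0)*1000).round(1),(k.max(0)*1000).round(1))
"
```

```text
t 6.1 pos [0.5089 0.0705 0.1301] F [-0.71 -0.12 -1.43] w 0.015522992726921217 gf 43.77780318260193
shift cm [-0.08 -0.15  0.01] turn [-0.01  0.   -0.12]
0.066 1 [508.5  77.7  73.4] [508.5  77.7  73.4]
0.074 13 [504.2  73.3  74.5] [512.8  81.9  81.5]
0.082 12 [504.2  73.7  82.8] [512.8  82.5  88.5]
0.09 17 [504.3  72.9  90.1] [512.8  82.3  97.5]
0.098 16 [504.3  75.7  98.2] [512.8  82.  106. ]
0.106 13 [504.3  76.8 106.2] [512.7  82.  113.6]
0.114 5 [501.8  79.6 114.4] [512.7  90.2 121.8]
0.122 15 [500.   71.  122.1] [516.5  90.9 125. ]
```

View pics/c2.png

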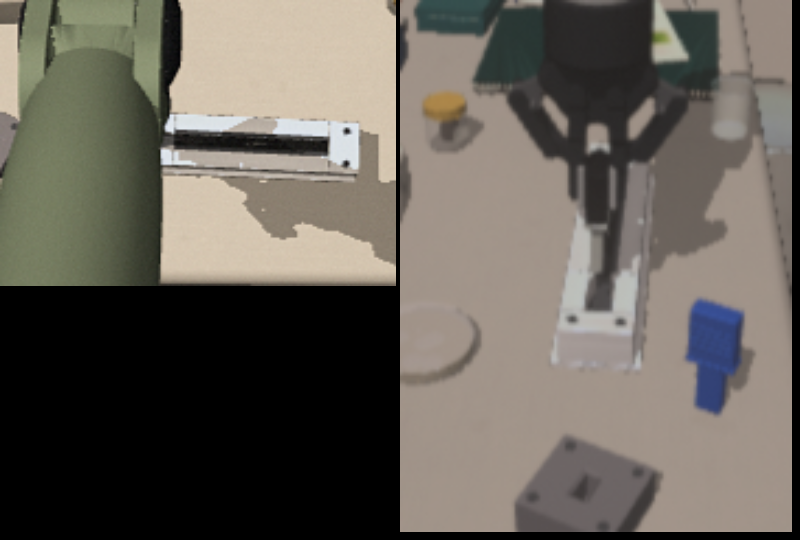

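The key hangs upright, its foot at x = 508.5 and bottom near z = 72, right over the mouth (side crop, about (597, 290)). Centring, then lowering.

Call:
apply_moves:
  commands:
    - [[1,-0.05,-0.13,0.8,0,0,0],[1,0,0,1.2,0,0,0],[1,0,0,1.2,0,0,0],[1,0,0,1.0,0,0,0],[1,0,0,0.5,0,0,0]]

```text
t: 6.7
position: [0.5066, 0.0699, 0.0816]
ee_rot: [-2.269, -2.171, 0.003]
contact_force: [0.8, 0.1, -0.9]
gripper_width: 0.0154
grasp_force: 43.8
```

Call:
apply_moves:
  commands:
    - [[1,0,0,0,0,0,0],[1,0,0,0,0,0,0]]

```text
t: 6.9
position: [0.5078, 0.0699, 0.0832]
ee_rot: [-2.27, -2.172, 0.0]
contact_force: [0.5, 0.4, -1.4]
gripper_width: 0.0157
grasp_force: 43.8
```

```bash
python3 -c "
from h import *
go([.5073,.0697,.0762],87.53)
"
```

```text
t 6.9 pos [0.5078 0.0699 0.0832] F [ 0.51  0.39 -1.36] w 0.015673265402285974 gf 43.79786252975464
shift cm [-0.02 -0.05  0.7 ] turn [-0.   -0.   -0.06]
```

Call:
apply_moves:
  commands:
    - [[1,0,0,0.3,0,0,0],[1,0,0,0.3,0,0,0],[1,0,0,0.2,0,0,0],[1,0,0,0.2,0,0,0],[1,0,0,0,0,0,0]]

```text
t: 7.4
position: [0.508, 0.0699, 0.0734]
ee_rot: [2.27, 2.172, 0.001]
contact_force: [-0.4, 0.4, 2.3]
gripper_width: 0.0154
grasp_force: 44.3
```

Call:
apply_moves:
  commands:
    - [[1,0,0,0.15,0,0,0],[1,0,0,0.15,0,0,0],[1,0,0,0,0,0,0],[1,0,0,0,0,0,0]]

```text
t: 7.8
position: [0.508, 0.0699, 0.0705]
ee_rot: [2.27, 2.172, 0.001]
contact_force: [-0.2, 0.1, 4.2]
gripper_width: 0.0155
grasp_force: 44.4
```

```bash
python3 -c "
from h import *
go([.5073,.0697,.0702],87.53)
"
```

```text
t 7.8 pos [0.508  0.0699 0.0705] F [-0.19  0.14  4.16] w 0.015519561321818944 gf 44.42547798156738
shift cm [-0.02 -0.07  0.03] turn [ 0.03 -0.   -0.06]
```

Call:
apply_moves:
  commands:
    - [[1,-0.4,-0.03,0,0,0,0],[1,-0.5,0,0,0,0,0],[1,-0.5,0,0,0,0,0],[1,-0.5,0,0,0,0,0],[1,-0.3,0,0,0,0,0]]

```text
t: 8.3
position: [0.5064, 0.0475, 0.0703]
ee_rot: [-2.27, -2.171, -0.0]
contact_force: [0.4, 3.1, 3.2]
gripper_width: 0.0153
grasp_force: 44.4
```

Call:
apply_moves:
  commands:
    - [[1,-0.4,0,0,0,0,0],[1,-0.5,0,0,0,0,0],[1,-0.5,0,0,0,0,0],[1,-0.5,0,0,0,0,0],[1,-0.4,0,0,0,0,0]]

```text
t: 8.8
position: [0.5054, 0.0245, 0.0703]
ee_rot: [-2.27, -2.172, 0.0]
contact_force: [0.2, 3.6, 3.6]
gripper_width: 0.0154
grasp_force: 44.4
```

```bash
cat >> h.py <<'E'
def rail():
    s=arm.observe(); a=np.radians(87.53); u=np.array([np.cos(a),np.sin(a)]); d=s['position'][:2]-[.5029,-.0322]
    print('rail y',round(d@u*1000,1),'x',round((d@[u[1],-u[0]])*1000,2),'F',s['contact_force'].round(2),'keyz',round(s['position'][2]*1000-58.2,1))
E
python3 -c "
from h import *
rail();go([.5073,.0697,.0702],87.53)
"
```

```text
rail y 56.7 x 0.01 F [0.2  3.58 3.6 ] keyz 12.1
t 8.8 pos [0.5054 0.0245 0.0703] F [0.2  3.58 3.6 ] w 0.015409704873285204 gf 44.42412257194519
shift cm [ 4.52 -0.01  0.01] turn [-0.   -0.   -0.07]
```

Call:
apply_moves:
  commands:
    - [[1,-0.4,0,0,0,0,0],[1,-0.4,0,0,0,0,0],[1,-0.3,0,0,0,0,0],[1,-0.2,0,0,0,0,0]]

```text
t: 9.2
position: [0.5048, 0.0117, 0.0703]
ee_rot: [-2.27, -2.172, -0.0]
contact_force: [0.5, 2.4, 3.0]
gripper_width: 0.0156
grasp_force: 44.4
```

Call:
apply_moves:
  commands:
    - [[1,-0.1,0,0,0,0,0],[1,-0.1,0,0,0,0,0],[1,-0.1,0,0,0,0,0],[1,-0.1,0,0,0,0,0]]

```text
t: 9.6
position: [0.5046, 0.0079, 0.0703]
ee_rot: [2.27, 2.172, -0.0]
contact_force: [1.1, 3.2, 3.2]
gripper_width: 0.0152
grasp_force: 44.4
```

Call:
apply_moves:
  commands:
    - [[1,-0.1,0,0,0,0,0],[1,-0.1,0,0,0,0,0],[1,-0.1,0,0,0,0,0],[1,-0.1,0,0,0,0,0],[1,-0.05,0,0,0,0,0]]

```text
t: 10.1
position: [0.5044, 0.0034, 0.0703]
ee_rot: [-2.27, -2.172, 0.0]
contact_force: [0.5, 3.6, 3.5]
gripper_width: 0.0156
grasp_force: 44.4
```

Call:
apply_moves:
  commands:
    - [[1,-0.1,0,0,0,0,0],[1,-0.1,0,0,0,0,0],[1,-0.1,0,0,0,0,0],[1,-0.1,0,0,0,0,0],[1,-0.05,0,0,0,0,0]]

```text
t: 10.6
position: [0.5043, -0.0011, 0.0703]
ee_rot: [2.27, 2.172, -0.0]
contact_force: [0.4, 4.3, 3.4]
gripper_width: 0.0156
grasp_force: 44.4
```

Call:
apply_moves:
  commands:
    - [[1,-0.1,0,0,0,0,0],[1,-0.1,0,0,0,0,0],[1,-0.1,0,0,0,0,0],[1,-0.1,0,0,0,0,0],[1,-0.05,0,0,0,0,0]]

```text
t: 11.1
position: [0.5041, -0.0056, 0.0703]
ee_rot: [-2.27, -2.172, 0.0]
contact_force: [0.6, 3.4, 3.7]
gripper_width: 0.0155
grasp_force: 44.4
```

Call:
apply_moves:
  commands:
    - [[1,-0.1,0,0,0,0,0],[1,-0.1,0,0,0,0,0],[1,-0.1,0,0,0,0,0],[1,-0.1,0,0,0,0,0],[1,-0.05,0,0,0,0,0]]

```text
t: 11.6
position: [0.5039, -0.0101, 0.0703]
ee_rot: [2.27, 2.172, -0.0]
contact_force: [1.2, 3.1, 2.9]
gripper_width: 0.0154
grasp_force: 44.4
```

Call:
apply_moves:
  commands:
    - [[1,-0.1,0,0,0,0,0],[1,-0.1,0,0,0,0,0],[1,-0.1,0,0,0,0,0],[1,-0.1,0,0,0,0,0],[1,-0.05,0,0,0,0,0]]

```text
t: 12.1
position: [0.5036, -0.0146, 0.0703]
ee_rot: [-2.27, -2.172, 0.0]
contact_force: [0.2, 2.8, 3.1]
gripper_width: 0.0153
grasp_force: 44.4
```

Call:
apply_moves:
  commands:
    - [[1,-0.1,0,0,0,0,0],[1,-0.1,0,0,0,0,0],[1,-0.1,0,0,0,0,0],[1,-0.1,0,0,0,0,0],[1,-0.05,0,0,0,0,0]]

```text
t: 12.6
position: [0.5034, -0.0191, 0.0703]
ee_rot: [-2.27, -2.172, 0.0]
contact_force: [-0.2, 3.5, 3.3]
gripper_width: 0.0156
grasp_force: 44.4
```

Call:
apply_moves:
  commands:
    - [[1,-0.1,0,0,0,0,0],[1,-0.1,0,0,0,0,0],[1,-0.1,0,0,0,0,0],[1,-0.1,0,0,0,0,0],[1,-0.05,0,0,0,0,0]]

```text
t: 13.1
position: [0.5032, -0.0236, 0.0703]
ee_rot: [-2.27, -2.172, 0.0]
contact_force: [1.1, 4.2, 2.9]
gripper_width: 0.015
grasp_force: 44.4
```

Call:
apply_moves:
  commands:
    - [[1,-0.1,0,0,0,0,0],[1,-0.1,0,0,0,0,0],[1,-0.1,0,0,0,0,0],[1,-0.1,0,0,0,0,0],[1,-0.05,0,0,0,0,0]]

```text
t: 13.6
position: [0.503, -0.0281, 0.0703]
ee_rot: [-2.27, -2.172, 0.0]
contact_force: [-0.7, 3.1, 3.8]
gripper_width: 0.0151
grasp_force: 44.4
```

Call:
apply_moves:
  commands:
    - [[1,-0.1,0,0,0,0,0],[1,-0.1,0,0,0,0,0],[1,-0.1,0,0,0,0,0],[1,-0.1,0,0,0,0,0],[1,-0.05,0,0,0,0,0]]

```text
t: 14.1
position: [0.5029, -0.0326, 0.0703]
ee_rot: [-2.27, -2.172, 0.0]
contact_force: [-0.5, 2.4, 3.7]
gripper_width: 0.0154
grasp_force: 44.4
```

Call:
apply_moves:
  commands:
    - [[1,-0.1,0,0,0,0,0],[1,-0.1,0,0,0,0,0],[1,-0.1,0,0,0,0,0],[1,-0.1,0,0,0,0,0],[1,-0.05,0,0,0,0,0]]

```text
t: 14.6
position: [0.5027, -0.0371, 0.0703]
ee_rot: [-2.27, -2.172, 0.0]
contact_force: [0.2, 3.3, 3.0]
gripper_width: 0.015
grasp_force: 44.4
```

Call:
apply_moves:
  commands:
    - [[1,-0.1,0,0,0,0,0],[1,-0.1,0,0,0,0,0],[1,-0.1,0,0,0,0,0],[1,-0.1,0,0,0,0,0],[1,-0.05,0,0,0,0,0]]

```text
t: 15.1
position: [0.5024, -0.0416, 0.0703]
ee_rot: [-2.27, -2.172, 0.0]
contact_force: [0.5, 3.8, 3.1]
gripper_width: 0.0156
grasp_force: 44.4
```

Call:
apply_moves:
  commands:
    - [[1,-0.1,0,0,0,0,0],[1,-0.1,0,0,0,0,0],[1,-0.1,0,0,0,0,0],[1,-0.1,0,0,0,0,0],[1,-0.05,0,0,0,0,0]]

```text
t: 15.6
position: [0.5023, -0.0461, 0.0703]
ee_rot: [2.27, 2.172, -0.0]
contact_force: [0.5, 3.0, 2.5]
gripper_width: 0.0152
grasp_force: 44.4
```

Call:
apply_moves:
  commands:
    - [[1,-0.1,0,0,0,0,0],[1,-0.1,0,0,0,0,0],[1,-0.1,0,0,0,0,0],[1,-0.1,0,0,0,0,0],[1,-0.05,0,0,0,0,0]]

```text
t: 16.1
position: [0.502, -0.0506, 0.0703]
ee_rot: [-2.27, -2.172, 0.0]
contact_force: [0.4, 3.4, 3.0]
gripper_width: 0.0153
grasp_force: 44.4
```

Call:
apply_moves:
  commands:
    - [[1,-0.1,0,0,0,0,0],[1,-0.1,0,0,0,0,0],[1,-0.1,0,0,0,0,0],[1,-0.1,0,0,0,0,0],[1,-0.05,0,0,0,0,0]]

```text
t: 16.6
position: [0.5019, -0.0551, 0.0703]
ee_rot: [-2.27, -2.172, -0.0]
contact_force: [-1.6, 3.1, 2.7]
gripper_width: 0.0156
grasp_force: 44.4
```

Call:
apply_moves:
  commands:
    - [[1,-0.1,0,0,0,0,0],[1,-0.1,0,0,0,0,0],[1,-0.1,0,0,0,0,0],[1,-0.1,0,0,0,0,0],[1,-0.05,0,0,0,0,0]]

```text
t: 17.1
position: [0.5012, -0.0602, 0.0699]
ee_rot: [2.27, 2.171, -0.003]
contact_force: [-0.1, -0.2, -2.0]
gripper_width: 0.0153
grasp_force: 43.9
```

The vertical force fell from about +3 N to −2 N and the drag force vanished, so the foot has dropped into the notch (rail y about −28). I've stopped dragging and will push straight down gently.

Call:
apply_moves:
  commands:
    - [[1,0,0,0,0,0,0],[1,0,0,0.1,0,0,0],[1,0,0,0.1,0,0,0],[1,0,0,0.1,0,0,0],[1,0,0,0,0,0,0]]

```text
t: 17.6
position: [0.5015, -0.0594, 0.0671]
ee_rot: [-2.27, -2.172, 0.0]
contact_force: [0.3, 0.3, -0.5]
gripper_width: 0.0158
grasp_force: 43.9
```

Call:
apply_moves:
  commands:
    - [[1,0,0,0.1,0,0,0],[1,0,0,0.1,0,0,0],[1,0,0,0.1,0,0,0],[1,0,0,0.05,0,0,0],[1,0,0,0,0,0,0]]

```text
t: 18.1
position: [0.5017, -0.0595, 0.0639]
ee_rot: [2.27, 2.172, 0.0]
contact_force: [-0.6, 0.4, 1.7]
gripper_width: 0.0156
grasp_force: 44.2
```

Call:
apply_moves:
  commands:
    - [[1,0,0,0.1,0,0,0],[1,0,0,0,0,0,0],[1,0,0,0,0,0,0]]

```text
t: 18.4
position: [0.5017, -0.0595, 0.0629]
ee_rot: [2.27, 2.172, 0.0]
contact_force: [-1.2, 0.6, 2.2]
gripper_width: 0.0156
grasp_force: 44.2
```

```bash
python3 -c "
from h import *
rail();snap('side','side2')
p=np.load('pics/side2.npz')['p'][100:260,200:340,::-1]
cv2.imwrite('pics/c3.png',cv2.resize(p,None,fx=3.5,fy=3.5))
"
```

```text
rail y -27.3 x 0.0 F [-1.25  0.62  2.19] keyz 4.7
```

View pics/c3.png

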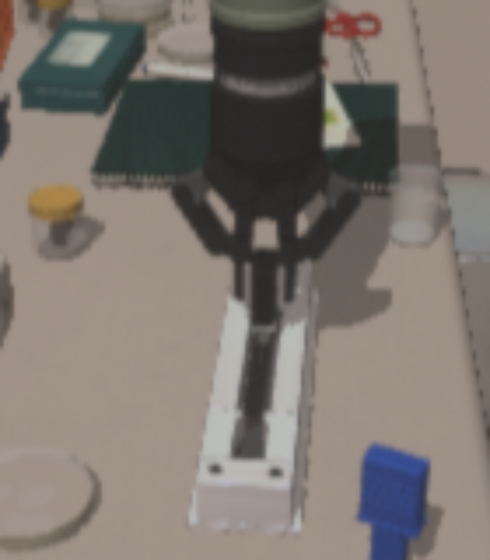

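The key is upright in the slot (crop (262, 290)) with its handle low over the rail. Relaxing the spring, opening and withdrawing straight up.

Call:
apply_moves:
  commands:
    - [[1,0,0,-0.1,0,0,0],[1,0,0,0,0,0,0],[1.9,0,0,0,0,0,0],[3,0,0,0,0,0,0],[5,0,0,0,0,0,0]]
  grip_force: 20

```text
t: 18.95
position: [0.5017, -0.0595, 0.0637]
ee_rot: [2.27, 2.172, 0.0]
contact_force: [0.2, 0.0, 0.6]
gripper_width: 0.0431
grasp_force: 0.0
```

Call:
apply_moves:
  commands:
    - [[5,0,0,0,0,0,0],[5,0,0,0,0,0,0],[5,0,0,-0.8,0,0,0],[5,0,0,-1.5,0,0,0],[5,0,0,-2.0,0,0,0]]

```text
t: 19.45
position: [0.501, -0.0593, 0.107]
ee_rot: [-2.269, -2.171, 0.001]
contact_force: [0.0, 1.1, 0.2]
gripper_width: 0.0501
grasp_force: 0.0
```

Call:
apply_moves:
  commands:
    - [[5,0,0,-2.5,0,0,0],[5,0,0,-3,0,0,0],[5,0,0,-2,0,0,0],[5,0,0,0,0,0,0]]

```text
t: 19.85
position: [0.5038, -0.06, 0.1853]
ee_rot: [2.266, 2.168, 0.005]
contact_force: [1.0, -0.9, -0.2]
gripper_width: 0.0498
grasp_force: 0.0
```

```bash
python3 -c "
from h import *
p,d=snap('side','side3');W=cloud('side',d);z=W[...,2]
m=(abs(W[...,0]-.5017)<.022)&(abs(W[...,1]+.0595)<.035)&(z>.046)&(z<.115);q=W[m]
for a in np.arange(.046,.115,.008):
    k=q[(q[:,2]>a)&(q[:,2]<a+.008)]
    if len(k): print(round(a,3),len(k),(k.min(0)*1000).round(1),(k.max(0)*1000).round(1))
cv2.imwrite('pics/c4.png',cv2.resize(p[60:260,200:340,::-1],None,fx=3,fy=3))
"
```

```text
0.046 2 [498.7 -49.4  47.5] [503.7 -48.   48.5]
0.054 22 [491.8 -73.9  54.7] [508.5 -38.5  61.7]
0.062 19 [493.8 -44.5  62.7] [508.6 -37.8  69.8]
0.07 21 [492.2 -72.5  70.1] [508.7 -37.9  78. ]
0.078 22 [492.3 -74.5  78.1] [508.8 -40.1  85.6]
0.086 19 [492.4 -73.7  86.5] [508.6 -39.2  93.2]
0.094 33 [492.5 -73.6  94.1] [509.  -38.6 102. ]
0.102 37 [494.4 -73.3 102.2] [508.8 -38.9 104.1]
```

View pics/c4.png

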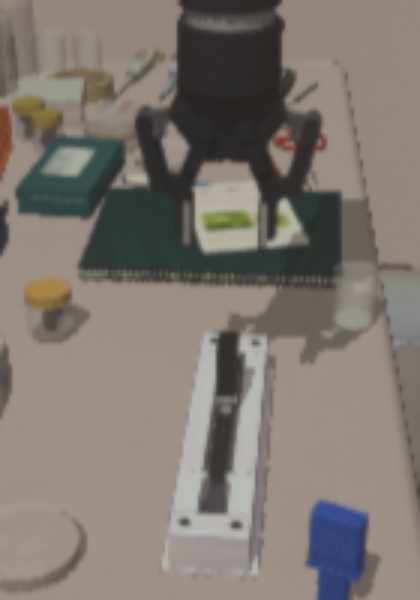

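The key stands alone and upright (crop (228, 365)). Its top is at about 102–103 mm, which puts the foot on the notch floor at 6 mm. The gripper is clear, so I'm handing in.

Call:
apply_moves:
  commands:
    - [[5,0,0,0,0,0,0],[5,0,0,0,0,0,0],[5,0,0,0,0,0,0],[5,0,0,0,0,0,0]]

```text
t: 20.3
position: [0.5012, -0.0593, 0.181]
ee_rot: [-2.269, -2.171, 0.001]
contact_force: [0.2, -0.8, -0.1]
gripper_width: 0.0501
grasp_force: 0.0
```

```bash
python3 -c "
from cell import arm
print(arm.hand_in())"
```

```text
the job is handed in; nothing more can be done
None
```

The key stands upright on its own at the bottom of the hidden notch (rail y about −27 mm), and the job was handed in at 20.3 s; no verdict was shown.

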